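Set the ratchet reading stand to its second notch

ROBOT

A 6-joint arm with a two-finger parallel gripper is mounted at the origin on a cart in front of the work surface, level with it; the furniture and walls round the work are solid. World frame = base frame: x ahead of the robot, y to its left, z up, the work surface at z = 0. Lengths are in mm, angles in rad, forces in N, time in s.
With the tool pointing down it reaches from about 300 to 850 mm from the base axis. Payload 5.4 kg.
Tool frame: the origin (TCP) lies on the mounting face of the last link; the fingertips stand 173 mm ahead of it and the grasp point (between the pads) lies 155 mm ahead of it; z points along the fingers, y is the line along which they close (so a half turn about z gives the same grasp; the last joint's range is limited). The gripper opens to 85 mm and grips with 20 to 120 N. Pads are 22 mm wide; open, the fingers measure 114 mm over their backs; the gripper's body (76 mm by 85 mm) begins 54 mm behind the grasp point. The pads swing forward as they close: fully open they stand 13 mm farther back than shut.
Start: joints at [0.976, 0.158, 1.597, -0, 1.386, -0.21], TCP at [215.849, 532.932, 404.699] pointing down, gripper open.
Joint ranges: [-2.91, 2.91], [-0.94, 2.29], [0.18, 2.7], [-1.29, 4.43], [0.17, 2.64], [-3, 3]. Speed limits (rad/s): [2.57, 2.57, 3.14, 3.14, 3.14, 3.14].

INTERFACE

Orientations are given as a unit quaternion [x, y, z, w].
In Python, from bench import robot gives the robot as it stands.
- The arm moves only by the shell command python3 inch.py FILE, which reads ROWS from the file FILE. ROWS is a JSON list of rows, 1 to 8 of them, each an object with the fields tx, ty, tz (the shift in mm), rx, ry, rz (a rotation vector in rad), finger_gap (the opening from 0.0 (shut) to 1.0 (fully open)); a field left out counts as zero (the opening has to be given); each row is the pose to reach, as a shift and turn from the pose commanded when the command began, along the tool's axes at that moment; what a row does not reach only later rows make up. A row lasts 1/10 s, in which the tool goes at most 50 mm and 0.15 rad, less where a joint would pass 70% of its speed; a pose out of reach is approached as far as the arm can. The fingers move at their own pace and stop on an object; the grip force is fixed at half the most. Time passes only in rows, so rows that do not move let the fingers close. It prints the time, the measured TCP pose, the force, the opening and the grip force at its end. Input that does not fit is refused with a message, and nothing moves.
- robot.get_obs(): the state, without advancing time (a new reading comes with each control period).
- robot.camera(name): name is "scene" or "top" or "wrist"; returns (picture, depth): 384x512x3 uint8, red, green, blue; 384x512 float32, mm along the optical axis (not along the pixel's ray), 0 where there is no reading.
- robot.camera_params(name): a dict with "mtx" (3x3 intrinsics, pixels), "R" (3x3) and "t" (3): a world point X has camera coordinates R X + t. Camera axes: x right, y down, z forward; pixel columns grow to the right and rows downward; lengths in mm; the calibration is good to about 2 mm. A picture is of the moment at which its call begins: read the wrist's pose just before it. camera_params takes no time and is no camera call; for the wrist camera it gives the pose at the moment of the call.
- robot.hand_in(): hands the job in; it is judged then, once.
The state is a dict: "clock": time; "joint_positions": joint angles; "dq": joint speeds; "joint_efforts": joint torques, N m; "eef_pos": TCP position; "orientation": TCP orientation; "force": force on the tool from outside, world axes, zero at the start; "ft_torque": the same for the moment, N m; "finger_gap": opening from 0.0 (shut) to 1.0 (fully open); "gripper_force": force on a finger pad.
Only numpy, scipy, OpenCV 4.12 (cv2) and the standard library are available. Lean on these libraries where they do the work, as an engineer would, in place of code of your own. Each camera call takes 0.05 s, during which the arm holds its last target. There are 200 camera calls.

TASK

The cookbook stand on the worktop is propped too steep, and its ratchet only lets the board rise. Lift the board past its top notch until the red pawl trips over, let the board go down flat so that the pawl falls back, then take the board again and raise it to rest in the second notch from the bottom. Leave the things around it where they are.

Things in the scene. Friction and masses are not known exactly. Their poses are not given: they have to be found in the camera images.
- stand: fixed base of a wooden cookbook stand, about 185 mm high with its pawl. Origin on the worktop straight under the middle of the board's hinge axis; x to its rear (the way the flat board lies, away from the robot), y to its left along the hinge axis, z up. Base plate x -35 to +120 mm, y -100 to +135 mm, 10 mm thick.
- hinge (a point): middle of the hinge axis, 55 mm above the worktop, fixed to the base, axes as the base's. The aluminium ratchet wheel turns about this axis with the board, 100 to 108 mm to the left, up to 81 mm in radius. The wheel's lobe trips the pawl out when the board is between 1.32 and 1.40 rad; a cam pushes the pawl back in during the last 0.15 rad before flat.
- board (a joint): board angle, rad: 0 flat (end stop), 1.57 upright; upper end stop 1.484. Pawl in: it rises freely, and going down rests at notches 0.314 (first, bottom), 0.524 (second), 0.733, 0.942, 1.152 (fifth, top); starts in the fourth or fifth. A notch catches from 0.03 rad above its rest angle. Pawl out: it sinks flat alone in 3 to 5 s (soft-close damper, 0.3 N m s/rad; 0.45 kg +-25 %).
- pawl (a joint): red tumbler pawl with a round weight, left of the board; angle in rad: 0 = in, toe between the wheel's teeth; it bobs to about 0.13 as teeth pass and drops back within 0.2 s; beyond 0.21 it topples over centre and stays out at 0.489, and the board is free to go down. It need not be touched. Pivot 118 mm above the worktop; dark steel post beside it.
- board_edge (a point): middle of the free top edge of the light wooden board, at half its 10 mm thickness, 155 mm from the hinge axis, moving with the board; x out of the edge away from the hinge, y along the edge, z out of the reading face. Board 176 mm wide, its mid-plane through the hinge axis; bare on both faces for 44 mm below the edge. A 20 mm book ledge lies 17 to 27 mm from the hinge.
- tab_top (a point): middle of the top of the black pull tab that stands square on the board's reading face, 105 mm from the hinge axis, mid-width; its top is 34 mm above the board's mid-plane. Tab 12 mm thick along the board, 44 mm wide along the hinge axis, 29 mm high above the face; axes as board_edge's. With the board flat it points straight up, its top 89 mm above the worktop.
- dish_soap: bystander: washing-up liquid bottle, white and green with an orange cap, 50x83x256 mm, origin under its centre
- lemon: bystander: lemon 78x55x56 mm, origin under its centre
- garlic: bystander: garlic bulb 60x57x58 mm, origin under its centre
- spice_jar_green: bystander: glass spice jar with black cap and green herbs, 45 mm across, 108 mm high, origin under its centre
- spice_jar_red: bystander: glass spice jar with black cap and orange-red spice, 45 mm across, 108 mm high, origin under its centre

How it is judged:
By the outcome, as a careful person would: the job done as asked, in the order asked, and still so for the second after the job is handed in, with the robot touching nothing.
It also fails if it takes over 40 s, if anything falls off the work surface, if the arm or the gripper's body presses on something with over 40 N, if the wrist force passes 120 N, or if a joint passes its speed limit or range.

## Working session

There is one attempt and no reset: what is moved stays moved. The work goes in short steps, Python scripts to look and compute and a shell command to move; the robot and the scene stay as the last step left them, time stands still between calls to the robot, and variables do not carry over. Pictures are saved under pics/ and viewed, at most 10 in all, crops included, and the job is handed in when it is done.

```bash
ls; mkdir -p pics; python3 - <<'E'
from bench import robot
import cv2,numpy as np
o=robot.get_obs();print(o)
ims=[]
for n in("scene","top"):
    p,d=robot.camera(n);np.savez(f"{n}0.npz",p=p,d=d,**robot.camera_params(n))
    cv2.imwrite(f"pics/{n}0.png",p[:,:,::-1]);print(n,robot.camera_params(n))
E
```

```text
bench.py
inch.py
pics
{'clock': 0.0, 'joint_positions': array([ 9.75923994e-01,  1.59048980e-01,  1.59823143e+00, -1.87141806e-05,
        1.38619750e+00, -2.10116183e-01]), 'dq': array([ 4.51865516e-04, -5.54206765e-05,  1.59393778e-04, -2.79619955e-03,
        1.33521674e-03, -1.54361523e-03]), 'joint_efforts': array([-3.38163873e-04, -3.96004021e+01, -3.31419539e+01, -4.22993699e-04,
        8.64024652e-03, -9.25931545e-06]), 'eef_pos': array([215.68729319, 532.7132448 , 403.71703283]), 'orientation': array([ 1.91191859e-01,  9.81552232e-01, -8.70899208e-04, -3.60778292e-04]), 'force': array([ 0.37047384, -0.26968591, -0.55553639]), 'ft_torque': array([-0.03542876, -0.02628944, -0.01300331]), 'gripper_force': 0.0, 'finger_gap': 1.0015301150862213}
scene {'mtx': array([[400.74940735,   0.        , 253.21185037],
       [  0.        , 400.74940735, 192.19123403],
       [  0.        ,   0.        ,   1.        ]]), 'R': array([[ 0.82366109, -0.56708112, -0.00119259],
       [-0.22463348, -0.32433809, -0.91888226],
       [ 0.52069397,  0.75711545, -0.39453007]]), 't': array([-431.32828176,  214.54251707,  830.52735669])}
top {'mtx': array([[391.32956051,   0.        , 256.6822672 ],
       [  0.        , 391.32956051, 198.09470268],
       [  0.        ,   0.        ,   1.        ]]), 'R': array([[ 0.01814781, -0.99982465, -0.00461762],
       [-0.99424559, -0.01755849, -0.10567597],
       [ 0.10557637,  0.00650883, -0.9943899 ]]), 't': array([-24.67731928, 549.16680359, 994.16265031])}
```

View pics/scene0.png

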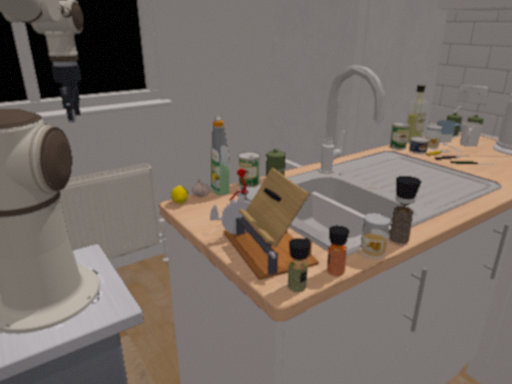

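View pics/top0.png

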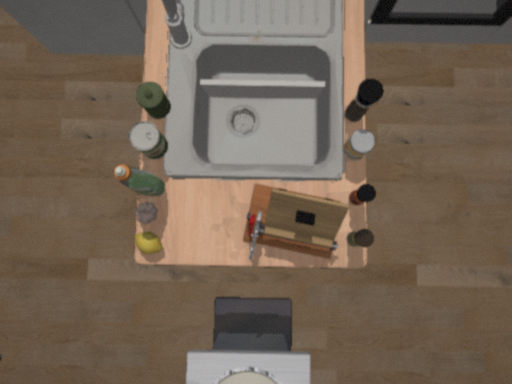

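The scene view shows the stand at about (270,230), board leaning back to the right, tab at (272,195), red pawl at (241,185). In the top view the board centre is about (305,215), the tab (305,218) and the pawl (255,225). The jars stand at (363,195) and (361,238).

```bash
cat > h.py <<'E'
import numpy as np,cv2
from bench import robot
def cloud(n,z=None):
    if z is None:
        c=robot.camera_params(n);p,d=robot.camera(n)
    else: c=z;p,d=z['p'],z['d']
    v,u=np.mgrid[:384,:512]
    x=np.stack([(u-c['mtx'][0,2])/c['mtx'][0,0]*d,(v-c['mtx'][1,2])/c['mtx'][1,1]*d,d],-1)
    w=(x-c['t'])@c['R']
    w[d==0]=np.nan
    return p,w
E
python3 - <<'E'
from h import *
np.set_printoptions(precision=1,suppress=True)
p,w=cloud('top',np.load('top0.npz'));s,ws=cloud('scene',np.load('scene0.npz'))
for (u,v) in [(305,218),(280,200),(330,205),(340,225),(270,192),(347,206),(258,187),(245,240),(333,253),(252,225),(363,194),(361,238),(200,220),(300,237),(150,242)]: print((u,v),w[v,u],p[v,u])
print('scene')
for (u,v) in [(272,195),(272,177),(305,208),(241,175),(240,215),(265,250),(228,238),(268,270),(310,262)]: print((u,v),ws[v,u],s[v,u])
a=cv2.resize(p[170:270,230:380,::-1],None,fx=5,fy=5,interpolation=2);cv2.imwrite('pics/c1.png',a)
a=cv2.resize(s[150:290,200:330,::-1],None,fx=4,fy=4,interpolation=2);cv2.imwrite('pics/c2.png',a)
E
```

```text
(305, 218) [ 492.1 -125.8  161.3] [13  8 14]
(280, 200) [531.8 -68.6 164.3] [93 78 58]
(330, 205) [ 520.7 -178.3  183.1] [104  86  63]
(340, 225) [ 479.  -210.9  131.5] [129 105  81]
(270, 192) [568.6 -50.    8.9] [134  89  59]
(347, 206) [ 519.1 -216.   182.8] [150 124  90]
(258, 187) [580.8 -17.7  14.4] [148 100  66]
(245, 240) [440.   14.   10.8] [110  78  58]
(333, 253) [ 410.  -219.2    0.5] [169 136 107]
(252, 225) [473.6  -6.5 176.2] [104  36  30]
(363, 194) [ 555.5 -271.4  108.6] [26 24 28]
(361, 238) [ 449.9 -265.5  108.5] [56 46 40]
(200, 220) [491.  135.9   0.1] [206 165 136]
(300, 237) [ 449.9 -122.8   84.5] [94 77 56]
(150, 242) [430.7 252.4  53.2] [179 161  80]
scene
(272, 195) [ 475.5 -145.1  161.5] [21 16 20]
(272, 177) [532.5 -69.3 168.6] [117  93  59]
(305, 208) [849.9 150.  -88.3] [116 110 108]
(241, 175) [479.3 -10.7 167. ] [109   8   9]
(240, 215) [468.7 -19.8  61.8] [114 110 113]
(265, 250) [ 426.  -188.1   56.4] [52 48 52]
(228, 238) [434.2 -14.    2.3] [104  70  45]
(268, 270) [ 418.  -210.9   19.6] [73 56 52]
(310, 262) [ 526.8 -227.6    8.9] [156 100  52]
```

View pics/c1.png

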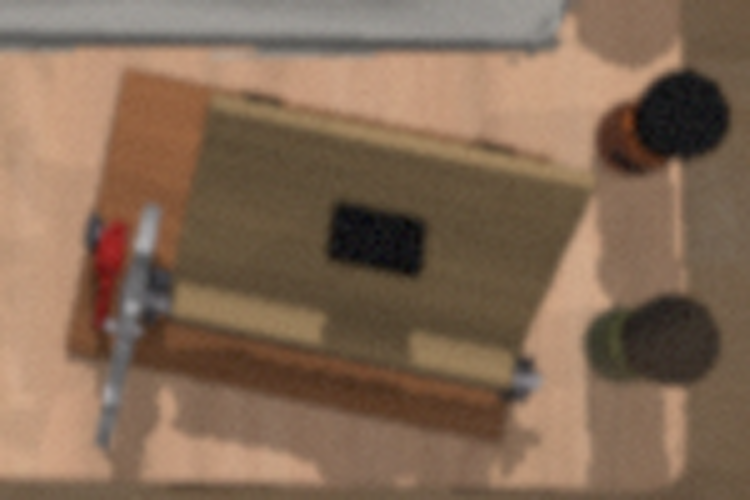

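View pics/c2.png

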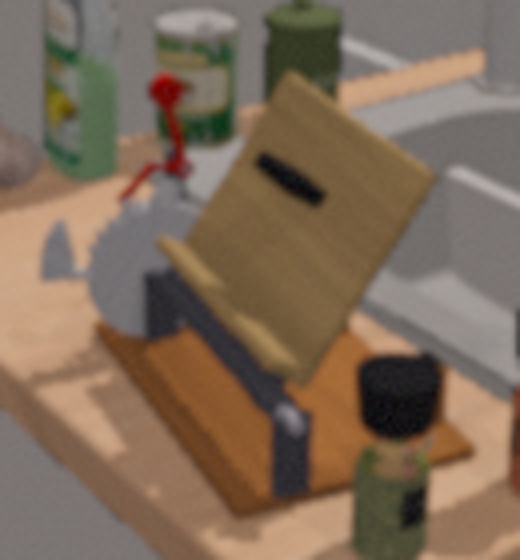

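The crops show the reading face facing the robot, the tab at the middle, the wheel and pawl on the left, and the plate corners clearly. I'll fit the base pose and board angle using these keypoints and the depth plane.

```bash
cat >> h.py <<'E'
def T(q):
    x,y,a,th=q
    c,s=np.cos(a),np.sin(a)
    base=lambda P:np.array([[c,-s,0],[s,c,0],[0,0,1]])@np.array(P,float)+[x,y,0]
    def board(r,y_,n,t=th): # n: out of reading face
        return base([r*np.cos(t)-n*np.sin(t),y_,55+r*np.sin(t)+n*np.cos(t)])
    return base,board
E
python3 - <<'E'
from h import *
from scipy.optimize import least_squares
np.set_printoptions(precision=3,suppress=True)
zt,zs=np.load('top0.npz'),np.load('scene0.npz')
p,w=cloud('top',zt);s,ws=cloud('scene',zs)
# face points (between tab and edge/ledge)
F=np.vstack([w[200:212,280:325].reshape(-1,3),w[212:225,275:292].reshape(-1,3),w[212:225,320:332].reshape(-1,3)]);F=F[(F[:,2]>90)&(F[:,2]<220)]
for _ in range(4):
    m=F.mean(0);n=np.linalg.svd(F-m)[2][2];r=(F-m)@n;F=F[abs(r)<3]
n*=np.sign(n[2]);print('n',n,'yaw',np.arctan2(-n[1],-n[0]),'th',np.arctan2(np.hypot(n[0],n[1]),n[2]),'rms',r.std(),len(F),m)
c1=lambda u,v:(u/5+230-.4,v/5+170-.4);c2=lambda u,v:(u/4+200-.4,v/4+150-.4)
K=[('t','b',(120,135,10),c1(124,70)),('t','b',(-35,135,10),c1(70,348)),('t','B',(155,88,5),c1(209,112)),('t','B',(155,-88,5),c1(590,189)),('t','B',(155,88,-5),c1(213,91)),('t','b',(-35,-100,10),c1(503,425)),
('s','b',(120,-100,10),c2(472,448)),('s','b',(-35,-100,0),c2(240,514)),('s','B',(155,-88,5),c2(432,178)),('s','B',(155,88,0),c2(288,72)),('t','B',(105,0,34),c1(378,238))]
def pr(z,X):
    v=z['mtx']@(z['R']@X+z['t']);return v[:2]/v[2]
def f(q):
    b,B=T(q[:4]);o=[]
    for cam,k,P,uv in K:
        X=b(P) if k=='b' else B(*P)
        o+=list(pr(zt if cam=='t' else zs,X)-uv)
    c,s_=np.cos(q[2]),np.sin(q[2]);st,ct=np.sin(q[3]),np.cos(q[3])
    nn=np.array([-st*c,-st*s_,ct]);d=(F[::20]-B(0,0,5))@nn
    return np.r_[o,d*.15]
r=least_squares(f,[450,-110,-.2,.94],loss='soft_l1')
print(r.x);print(f(r.x)[:22].reshape(-1,2).T)
b,B=T(r.x);print('edge',B(155,0,0),'tab',B(105,0,34),'hinge',b([0,0,55]))
J=np.linalg.inv(r.jac.T@r.jac);print(np.sqrt(np.diag(J)))
o=robot.get_obs();from scipy.spatial.transform import Rotation as R;print(R.from_quat(o['orientation']).as_matrix())
E
```

```text
n [-0.797  0.152  0.585] yaw -0.18844443787513276 th 0.9460849137386446 rms 1.0093524852904485 901 [ 509.156 -118.233  148.031]
[ 449.081 -118.071   -0.187    0.961]
[[-0.049 -1.276 -0.39   1.588 -0.538 -0.098  2.591 -0.043  0.786  1.836
  -1.017]
 [-0.626  0.834 -0.691  0.001  0.259  3.829 -0.755  2.474 -1.823  0.277
   5.825]]
edge [ 536.325 -134.585  182.046] tab [ 480.8   -124.075  160.541] hinge [ 449.081 -118.071   55.   ]
[1.509 1.147 0.008 0.013]
[[-0.927  0.375 -0.001]
 [ 0.375  0.927 -0.001]
 [ 0.    -0.002 -1.   ]]
```
Fourth notch 0.942. Pose: hinge ~ (449,-118), yaw -0.188. Good.

Board angle ≈0.95, so the fourth notch. The hinge is at (449,-118) with yaw -0.188. I'll go behind the board with the fingers shut, clear of everything.

```bash
echo '[{"tx":-588, "ty":-490, "rz":-0.197, "finger_gap":0}, {"tx":-588, "ty":-490, "rz":-0.197, "finger_gap":0}, {"tx":-588, "ty":-490, "rz":-0.197, "finger_gap":0}, {"tx":-588, "ty":-490, "rz":-0.197, "finger_gap":0}, {"tx":-588, "ty":-490, "rz":-0.197, "finger_gap":0}, {"tx":-588, "ty":-490, "rz":-0.197, "finger_gap":0}, {"tx":-588, "ty":-490, "rz":-0.197, "finger_gap":0}, {"tx":-588, "ty":-490, "rz":-0.197, "finger_gap":0}]' > path.dat && python3 inch.py path.dat
cat > st.py <<'E'
# tool-axis shift needed to bring the tip (173 ahead) to stand-frame points; prints state
from h import *
import sys
from scipy.spatial.transform import Rotation as R
np.set_printoptions(precision=2,suppress=True)
Q=[449.1,-118.1,-.188,.95]
def go(P,down,L=173,o=None):
    """stand-frame point P for the point L ahead; tool z turned about hinge axis: down=angle from vertical, + = tool body leans to robot"""
    o=o or robot.get_obs();b,_=T(Q);M=R.from_quat(o['orientation'])
    Rs=R.from_euler('z',Q[2]);z=Rs.apply([np.sin(down),0,-np.cos(down)]);y=Rs.apply([0,1,0])
    G=R.from_matrix(np.c_[np.cross(y,z),y,z])
    return M.inv().apply(b(P)-L*z-o['eef_pos']),(M.inv()*G).as_rotvec()
def where(L=173):
    o=robot.get_obs();M=R.from_quat(o['orientation']).as_matrix();p=o['eef_pos']+L*M[:,2]
    return R.from_euler('z',-Q[2]).apply(p-[Q[0],Q[1],0])
E
python3 -c "
from st import *
o=robot.get_obs();print(o['clock'],'tip stand-frame',where(),go([130,0,150],0),go([130,0,230],0))"
```

```text
clock: 0.9
eef_pos: [403.6, 180.7, 404.5]
orientation: [0.094, 0.996, 0.0, -0.0]
force: [1.4, -0.1, -0.1]
finger_gap: 0.003
gripper_force: 0.0
0.9 tip stand-frame [-100.54  285.08  231.52] (array([-230.44, -285.14,   81.48]), array([ 0., -0.,  0.])) (array([-230.44, -285.14,    1.48]), array([ 0., -0.,  0.]))
```

```bash
echo '[{"tx":-230, "ty":-285, "finger_gap":0}, {"tx":-230, "ty":-285, "finger_gap":0}, {"tx":-230, "ty":-285, "finger_gap":0}, {"tx":-230, "ty":-285, "finger_gap":0}, {"tx":-230, "ty":-285, "finger_gap":0}, {"tx":-230, "ty":-285, "finger_gap":0}, {"tx":-230, "ty":-285, "finger_gap":0}, {"tx":-230, "ty":-285, "finger_gap":0}]' > path.dat && python3 inch.py path.dat
echo '[{"tz":40, "finger_gap":0}, {"tz":80, "finger_gap":0}, {"tz":80, "finger_gap":0}]' > path.dat && python3 inch.py path.dat
python3 -c "
from st import *
print('tip stand-frame',where(),go([38,0,150],0))"
```

```text
clock: 1.7
eef_pos: [577.0, -144.4, 403.8]
orientation: [0.096, 0.995, -0.0, -0.0]
force: [-1.0, 1.0, 0.3]
finger_gap: -0.0
gripper_force: 0.0
clock: 2.0
eef_pos: [573.7, -139.5, 317.7]
orientation: [0.094, 0.996, 0.002, -0.006]
force: [-1.0, 0.4, -1.2]
finger_gap: -0.005
gripper_force: 0.0
tip stand-frame [124.09   2.89 144.75] (array([88.44, -2.3 , -4.1 ]), array([ 0.  , -0.01, -0.  ]))
```

```bash
echo '[{"tx":25, "finger_gap":0}, {"tx":40, "finger_gap":0}, {"tx":50, "finger_gap":0}, {"tx":60, "finger_gap":0}, {"tx":67, "finger_gap":0}, {"tx":73, "finger_gap":0}, {"tx":78, "finger_gap":0}, {"tx":78, "finger_gap":0}]' > path.dat && python3 inch.py path.dat
cat > look.py <<'E'
from st import *
def ang(show=None):
    p,w=cloud('scene')
    loc=R.from_euler('z',-Q[2]).apply((w.reshape(-1,3)-[Q[0],Q[1],0])).reshape(w.shape)
    g=loc[...,0],loc[...,1],loc[...,2]-55
    rr=np.hypot(g[0],g[2]);m=(abs(g[1])>26)&(abs(g[1])<80)&(rr>50)&(rr<150)&(g[2]>-2)&(g[0]>-30)&(g[0]<160)
    # face is 5 off mid-plane
    t=np.arctan2(g[2],g[0])[m]-np.arcsin(5/rr[m])
    hsv=cv2.cvtColor(p,cv2.COLOR_RGB2HSV);red=((hsv[...,0]<8)|(hsv[...,0]>172))&(hsv[...,1]>170)&(abs(g[1]-115)<35)&(g[2]>40)
    print('tip',where(),'board angle med',np.median(t),np.percentile(t,[25,75]),m.sum(),'red centroid',np.nanmean(loc[red],0),'top',np.nanmax(loc[red][:,2]) if red.any() else None)
    if show: cv2.imwrite(show,cv2.resize(p[130:300,180:370,::-1],None,fx=3.5,fy=3.5,interpolation=2))
E
python3 -c "
from look import *
ang('pics/l1.png')"
```

```text
clock: 2.8
eef_pos: [504.6, -126.8, 336.2]
orientation: [0.094, 0.996, -0.003, 0.013]
force: [12.6, 4.7, 29.8]
finger_gap: -0.002
gripper_force: 2.2
tip [ 60.72   1.32 163.18] board angle med 1.280350885114043 [1.28 1.29] 946 red centroid [ 15.54 113.99 157.58] top 182.4572540121969
```

View pics/l1.png

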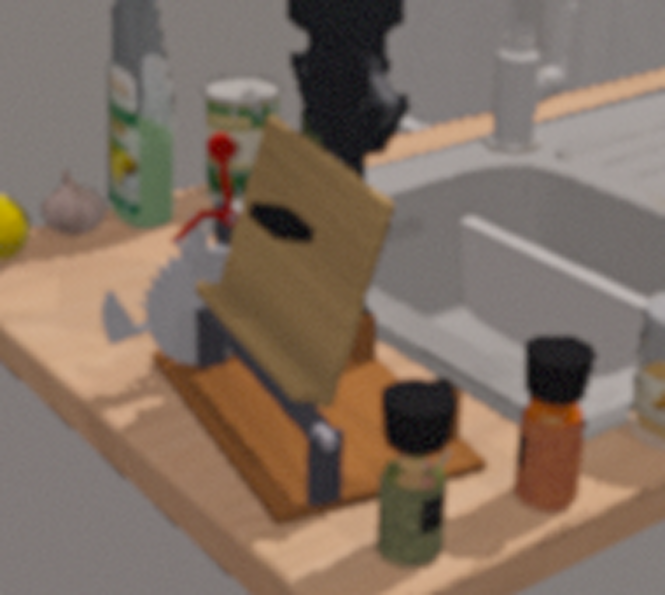

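The board is at 1.28 with the pawl still in (red ball up at (222,147)) and the finger behind the board at (350,140). Before going on I'll check whether the 30 N reading settles.

```bash
echo '[{"finger_gap":0}, {"finger_gap":0}]' > path.dat && python3 inch.py path.dat; python3 -c "
from look import *
ang()
o=robot.get_obs();print(o['ft_torque'],go([38,0,165],0))"
```

```text
clock: 3.05
eef_pos: [504.9, -126.8, 336.1]
orientation: [0.094, 0.996, -0.003, 0.013]
force: [13.0, 4.4, 30.6]
finger_gap: 0.002
gripper_force: 2.2
tip [ 60.91   1.3  163.14] board angle med 1.27889073057479 [1.27 1.28] 945 red centroid [ 15.18 114.16 155.11] top 183.7875754982933
[ 0.77 -1.37 -0.02] (array([18.37, -1.83, -2.39]), array([-0.  ,  0.03,  0.  ]))
```

The steady 30 N comes from the board's top edge bearing on a thicker part of the fingers, because the tips are too low. I'll raise the tool.

```bash
echo '[{"tz":-12, "finger_gap":0}, {"tz":-25, "finger_gap":0}, {"tz":-38, "finger_gap":0}, {"tz":-38, "finger_gap":0}]' > path.dat && python3 inch.py path.dat; python3 -c "
from look import *
ang()
o=robot.get_obs();print(o['ft_torque'],go([36,0,180],0))"
```

```text
clock: 3.5
eef_pos: [499.7, -125.9, 364.6]
orientation: [0.094, 0.996, -0.001, 0.001]
force: [0.4, -0.8, -0.1]
finger_gap: 0.001
gripper_force: 0.2
tip [ 51.09   1.74 190.41] board angle med 1.342422016241018 [1.34 1.35] 913 red centroid [ 18.19 113.82 155.6 ] top 183.11584148318175
[-0.01 -0.1  -0.02] (array([14.94, -1.8 , 10.39]), array([-0.,  0.,  0.]))
```

```bash
echo '[{"tx":4, "tz":3, "finger_gap":0}, {"tx":8, "tz":6, "finger_gap":0}, {"tx":13, "tz":6, "finger_gap":0}, {"tx":13, "tz":6, "finger_gap":0}]' > path.dat && python3 inch.py path.dat; python3 -c "
from look import *
ang('pics/l2.png')"
```

```text
clock: 3.95
eef_pos: [485.8, -123.0, 355.8]
orientation: [0.094, 0.996, 0.0, -0.001]
force: [-0.2, 0.1, 0.3]
finger_gap: -0.001
gripper_force: 0.0
tip [ 36.99   2.06 183.06] board angle med 1.4423691926231519 [1.44 1.45] 821 red centroid [ -1.39 115.06 129.31] top 131.65928095978543
```

View pics/l2.png

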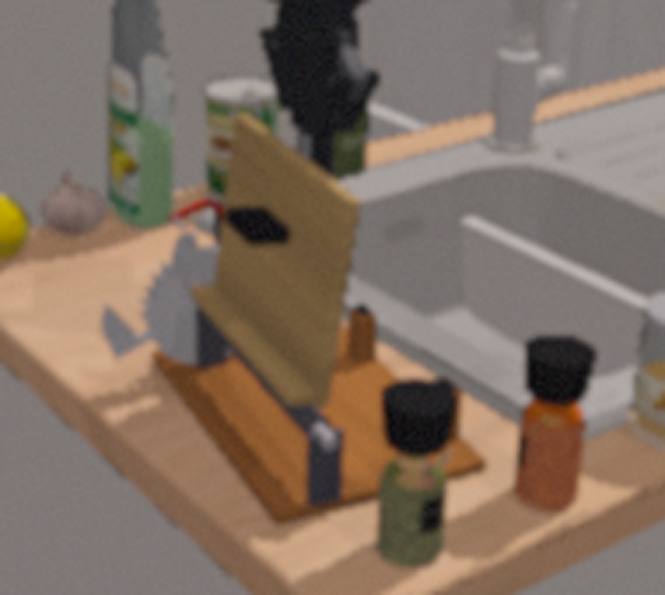

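The pawl has toppled: the red ball is gone from its upright position and only the arm is visible at (195,210). I'll withdraw upward and let the board sink.

```bash
echo '[{"tz":-45, "finger_gap":0}, {"tz":-90, "finger_gap":0}, {"tx":-20, "tz":-100, "finger_gap":0}, {"tx":-68, "tz":-100, "finger_gap":0.5}, {"tx":-68, "tz":-100, "finger_gap":0.8}, {"tx":-68, "tz":-100, "finger_gap":0.8}, {"tx":-68, "tz":-100, "finger_gap":0.8}, {"tx":-68, "tz":-100, "finger_gap":0.8}]' > path.dat && python3 inch.py path.dat;echo '[{"finger_gap":0.8}, {"finger_gap":0.8}, {"finger_gap":0.8}, {"finger_gap":0.8}, {"finger_gap":0.8}, {"finger_gap":0.8}, {"finger_gap":0.8}, {"finger_gap":0.8}]' > path.dat && python3 inch.py path.dat;python3 -c "
from look import *
ang()"
echo '[{"finger_gap":0.8}, {"finger_gap":0.8}, {"finger_gap":0.8}, {"finger_gap":0.8}, {"finger_gap":0.8}, {"finger_gap":0.8}, {"finger_gap":0.8}, {"finger_gap":0.8}]' > path.dat && python3 inch.py path.dat; python3 -c "
from look import *
ang()"
```

```text
clock: 4.8
eef_pos: [552.7, -135.7, 457.5]
orientation: [0.094, 0.996, -0.0, 0.0]
force: [0.6, -0.4, 0.3]
finger_gap: 0.799
gripper_force: 0.0
clock: 5.6
eef_pos: [553.5, -136.0, 456.7]
orientation: [0.094, 0.996, 0.0, -0.0]
force: [-0.3, -0.1, -0.7]
finger_gap: 0.802
gripper_force: 0.0
tip [105.93   1.91 283.71] board angle med 1.29397202355262 [1.29 1.3 ] 942 red centroid [ 26.33 114.67 152.74] top 181.24868825488707
clock: 6.45
eef_pos: [553.5, -136.0, 456.7]
orientation: [0.094, 0.996, 0.0, -0.0]
force: [0.2, -0.6, 0.3]
finger_gap: 0.8
gripper_force: 0.0
tip [105.92   1.93 283.75] board angle med 1.059465373261347 [1.05 1.07] 1070 red centroid [ 27.9  114.76 154.05] top 181.052589208052
```

```bash
for i in 1 2 3; do echo '[{"finger_gap":0.8}, {"finger_gap":0.8}, {"finger_gap":0.8}, {"finger_gap":0.8}, {"finger_gap":0.8}, {"finger_gap":0.8}, {"finger_gap":0.8}, {"finger_gap":0.8}]' > path.dat && python3 inch.py path.dat|head -1; python3 -c "
from look import *
ang()"; done
```

```text
clock: 7.3
tip [105.91   1.91 283.76] board angle med 0.6302758964329946 [0.62 0.64] 1102 red centroid [ 27.81 114.63 153.51] top 180.7179212273201
clock: 8.15
tip [105.88   1.94 283.71] board angle med 0.06054365110542077 [0.05 0.07] 770 red centroid [ 15.88 114.5  154.66] top 182.59375088520167
clock: 9.0
tip [105.91   1.94 283.72] board angle med -0.00759136553484005 [-0.01 -0.  ] 701 red centroid [ 13.79 113.89 157.85] top 181.5819087652306
```

Board flat and pawl back in. Next I'll locate the tab, using the scene and wrist depth.

```bash
python3 -c "
from look import *
for n in ('scene','wrist'):
    p,w=cloud(n);loc=R.from_euler('z',-Q[2]).apply((w.reshape(-1,3)-[Q[0],Q[1],0])).reshape(w.shape)
    m=(loc[...,0]>85)&(loc[...,0]<130)&(abs(loc[...,1])<40)&(loc[...,2]>80)&(loc[...,2]<96)&(p.max(-1)<80)
    l=loc[m];print(n,m.sum(),np.median(l,0) if len(l) else '',np.percentile(l,[3,97],axis=0) if len(l) else '')
    if n=='wrist': cv2.imwrite('pics/w1.png',p[:,:,::-1])
print(go([105,0,81],0,155))
"
```

```text
scene 51 [99.09 -4.73 86.04] [[ 97.16 -22.09  80.34]
 [104.61  15.99  89.05]]
wrist 395 [100.41  -0.58  88.43] [[ 96.56 -19.27  80.57]
 [106.06  19.2   90.13]]
(array([  0.9 ,  -1.91, 220.73]), array([-0., -0.,  0.]))
```

View pics/w1.png

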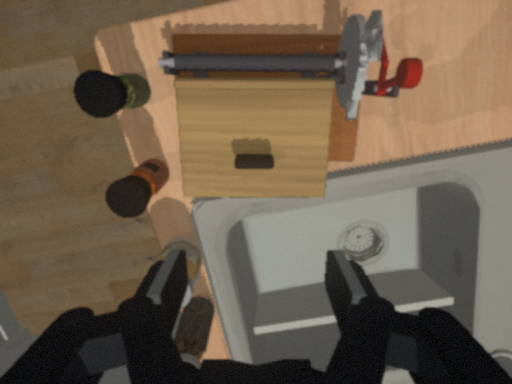

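The wrist view shows the board flat and the tab at (254,161). The pawl's red ball is at (408,73) on the wheel's left. The tab centre is at about (101.5,-0.5) in my stand frame. Descending astride it.

```bash
echo '[{"tx":4, "ty":-2.4, "tz":50, "finger_gap":0.8}, {"tx":4, "ty":-2.4, "tz":100, "finger_gap":0.8}, {"tx":4, "ty":-2.4, "tz":150, "finger_gap":0.8}, {"tx":4, "ty":-2.4, "tz":190, "finger_gap":0.8}, {"tx":4, "ty":-2.4, "tz":205, "finger_gap":0.8}, {"tx":4, "ty":-2.4, "tz":219, "finger_gap":0.8}, {"tx":4, "ty":-2.4, "tz":219, "finger_gap":0.8}]' > path.dat && python3 inch.py path.dat
echo '[{"finger_gap":0}, {"finger_gap":0}, {"finger_gap":0}, {"finger_gap":0}, {"finger_gap":0}]' > path.dat && python3 inch.py path.dat
python3 -c "
from look import *
ang();print('grasp',where(155))"
```

```text
clock: 9.85
eef_pos: [549.2, -137.7, 237.4]
orientation: [0.094, 0.996, 0.0, -0.0]
force: [-0.0, 0.2, -0.1]
finger_gap: 0.797
gripper_force: 0.0
clock: 10.35
eef_pos: [550.3, -137.7, 240.5]
orientation: [0.094, 0.996, -0.0, 0.002]
force: [-1.8, 1.8, 7.2]
finger_gap: 0.498
gripper_force: 61.1
tip [103.8   -0.39  67.51] board angle med 0.008655799644535667 [-0.01  0.63] 1191 red centroid [ 13.43 113.58 159.02] top 180.91753311510044
grasp [103.73  -0.39  85.51]
```

Gripped the tab: gap 42 mm, 61 N. I'll raise it along the arc to about 0.62.

```bash
echo '[{"tx":14, "tz":-7.5, "ry":-0.075, "finger_gap":0}, {"tx":29, "tz":-14, "ry":-0.15, "finger_gap":0}, {"tx":44, "tz":-19, "ry":-0.225, "finger_gap":0}, {"tx":60, "tz":-23, "ry":-0.3, "finger_gap":0}, {"tx":75, "tz":-26, "ry":-0.375, "finger_gap":0}, {"tx":91, "tz":-28, "ry":-0.45, "finger_gap":0}, {"tx":107, "tz":-28.5, "ry":-0.525, "finger_gap":0}, {"tx":127, "tz":-27.5, "ry":-0.62, "finger_gap":0}]' > path.dat && python3 inch.py path.dat
echo '[{"finger_gap":0}, {"finger_gap":0}, {"finger_gap":0}]' > path.dat && python3 inch.py path.dat
python3 -c "
from look import *
ang('pics/l3.png');print('grasp',where(155))"
```

```text
clock: 11.2
eef_pos: [424.5, -113.8, 266.7]
orientation: [0.089, 0.947, -0.029, 0.307]
force: [9.3, 11.8, 0.7]
finger_gap: 0.497
gripper_force: 62.2
clock: 11.5
eef_pos: [424.9, -113.8, 267.0]
orientation: [0.089, 0.948, -0.029, 0.305]
force: [3.6, 4.4, -0.4]
finger_gap: 0.505
gripper_force: 62.5
tip [ 76.5   -0.28 126.5 ] board angle med 0.6318903931339206 [0.62 0.66] 1283 red centroid [ 12.97 115.57 135.8 ] top 172.99634318892552
grasp [ 65.99  -0.28 141.12]
```

View pics/l3.png

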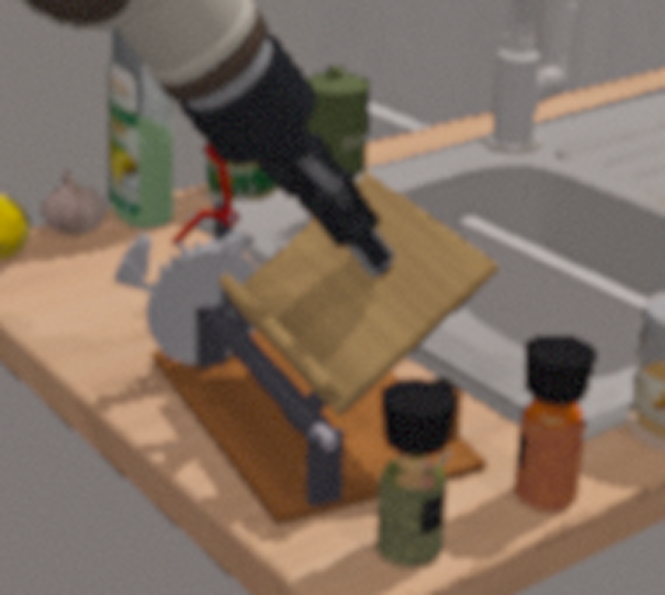

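The board is at about 0.63, between the second and third notches, held at the tab (375,250) with the pawl in. I'll lower it into the notch and release.

```bash
echo '[{"tx":-5.5, "tz":3.3, "ry":0.03, "finger_gap":0}, {"tx":-11, "tz":6.8, "ry":0.06, "finger_gap":0}, {"tx":-16, "tz":10, "ry":0.087, "finger_gap":0}, {"tx":-16, "tz":10, "ry":0.087, "finger_gap":0}]' > path.dat && python3 inch.py path.dat
python3 -c "
from look import *
ang()"
echo '[{"finger_gap":0.75}, {"finger_gap":0.85}, {"finger_gap":0.85}, {"finger_gap":0.85}]' > path.dat && python3 inch.py path.dat
python3 -c "
from look import *
ang();print('grasp',where(155))"
```

```text
clock: 11.95
eef_pos: [443.8, -117.4, 267.7]
orientation: [0.09, 0.96, -0.025, 0.263]
force: [3.9, 3.1, -0.6]
finger_gap: 0.501
gripper_force: 62.5
tip [ 82.88  -0.32 118.97] board angle med 0.5364967873171752 [0.53 0.74] 1249 red centroid [ 12.72 114.07 154.71] top 181.8800468889052
clock: 12.4
eef_pos: [442.7, -117.6, 266.4]
orientation: [0.091, 0.96, -0.025, 0.262]
force: [0.2, 0.2, 0.0]
finger_gap: 0.853
gripper_force: 0.0
tip [ 81.54  -0.67 117.42] board angle med 0.5255966511247785 [0.51 0.91] 1356 red centroid [ 13.18 114.06 157.32] top 181.88803209300326
grasp [ 72.39  -0.67 132.92]
```

Resting at 0.526, which matches the second notch (0.524). Retreating straight back along the tool.

```bash
echo '[{"tz":-30, "finger_gap":0.85}, {"tz":-70, "finger_gap":0.85}, {"tz":-120, "finger_gap":0.85}, {"tz":-120, "finger_gap":0.85}, {"tz":-120, "finger_gap":0.85}, {"tz":-120, "finger_gap":0.85}]' > path.dat && python3 inch.py path.dat
python3 -c "
from look import *
ang('pics/l4.png')"
```

```text
clock: 13.05
eef_pos: [382.8, -105.9, 368.5]
orientation: [0.091, 0.961, -0.024, 0.261]
force: [-0.2, 0.7, -0.4]
finger_gap: 0.852
gripper_force: 0.0
tip [ 19.99  -0.11 218.65] board angle med 0.5174629181892583 [0.51 0.52] 1085 red centroid [ 12.91 113.41 156.97] top 182.43552729864422
```

View pics/l4.png

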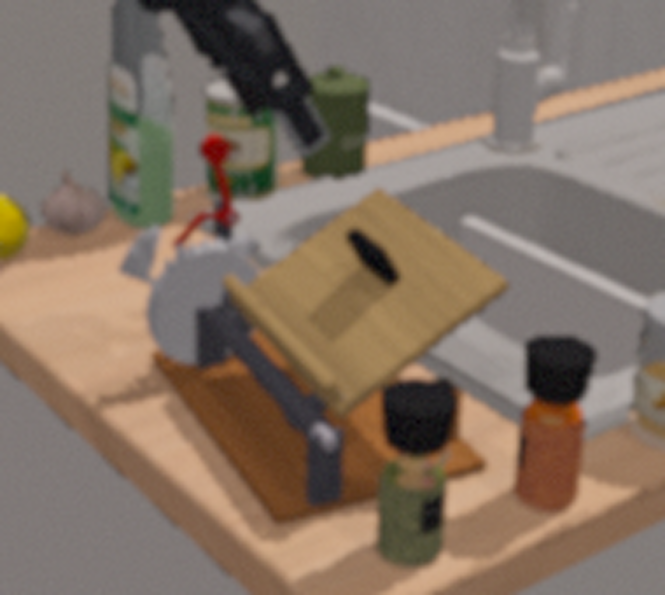

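The board rests at 0.52 in the second notch with the pawl in (red ball at (215,150)). The gripper is clear and the jars and bottle look unmoved.

```bash
python3 -c "
from bench import robot
print(robot.hand_in())"
```

```text
the job is handed in; nothing more can be done
None
```

The board was lifted until the pawl tripped, went down flat so the pawl fell back in, and now rests in the second notch at about 0.52 rad; the job was handed in at about 13 s, with the gripper clear and the surrounding objects not touched.

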